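Slide the beacon battery home and switch it on

ROBOT

A 6-joint arm with a two-finger parallel gripper is mounted at the origin on the work surface. World frame = base frame: x ahead of the robot, y to its left, z up, the work surface at z = 0. Lengths are in m, angles in rad, forces in N, time in s.
With the tool pointing down it reaches from about 0.35 to 0.975 m from the base axis. Payload 4.9 kg.
Tool frame: the origin (TCP) lies midway between the tips of the shut fingers; the grasp point (between the pads) lies 19 mm behind it; z points along the fingers, y is the direction in which the jaws open and shut (so a half turn about z gives the same grasp; the last joint's range is limited). The gripper opens to 85 mm and grips with 20 to 120 N. Pads are 22 mm wide; open, the fingers measure 114 mm over their backs; the gripper's body (76 mm by 85 mm) begins 54 mm behind the grasp point. The pads swing forward as they close: fully open they stand 13 mm farther back than shut.
Start: joints at [-0.119, 0.053, 1.613, -0, 1.476, -0.119], TCP at [0.625, 0, 0.193] pointing down, gripper open.
Joint ranges: [-3.01, 3.01], [-1.01, 2.22], [0.06, 2.58], [-1.02, 4.17], [0.09, 2.62], [-3.14, 3.14]. Speed limits (rad/s): [2.57, 2.57, 3.14, 3.14, 3.14, 3.14].

INTERFACE

Orientations are given as a unit quaternion [w, x, y, z].
In Python, from plant import state, grab_frame, camera_info, job_done, cut_out gives the robot as it stands.
- The arm moves only by the tool step_arm, never from a script. Its argument "moves" is a list of rows, each a list of 7 numbers: the shift along the tool's x, y, z in m, then the turn, a rotation vector about the tool's x, y, z in rad, then the finger opening in m, from 0 to 0.0854. A call has 1 to 8 rows; each row shifts and turns the commanded pose from where the row before left it, along the tool's axes as they then stand; what a row does not reach is not made up. A row lasts 1/10 s, in which the tool goes at most 50 mm and 8.59 degrees, less where a joint would pass 70% of its speed; a pose out of reach is approached as far as the arm can. A call is refused whole if a number of a shift passes 0.05 or a number of a turn 0.15, either way. A call with a gripper value outside its range is refused whole. The fingers move at their own pace and stop on an object; the grip force is fixed at half the most. Time passes only in rows, so rows that do not move let the fingers close. It gives the time, the measured TCP pose, the force and the opening at its end, in the units of the state.
- state(): the state, without advancing time (a new reading comes with each control period).
- grab_frame(name): name is "scene" or "side" or "wrist"; returns (picture, depth): 384x512x3 uint8, red, green, blue; 384x512 float32, m along the optical axis (not along the pixel's ray), 0 where there is no reading.
- camera_info(name): a dict with "intrinsics" (3x3 intrinsics, pixels), "world_from_camera" (4x4, takes a point from camera to world coordinates). Camera axes: x right, y down, z forward; pixel columns grow to the right and rows downward; lengths in m; the calibration is good to about 2 mm. The wrist camera is an equidistant fisheye: a pixel r from the principal point sees the ray r / f radians off the axis. A picture is of the moment at which its call begins: read the wrist's pose just before it. camera_info takes no time and is no camera call; for the wrist camera it gives the pose at the moment of the call.
- job_done(): hands the job in, once; it reports no verdict.
Trained networks look in the newest picture that a camera, given by its name, has taken for a name from the list of things; names that differ only in an ending like _2 or _b are one class to them, and where a whole thing is asked for, a point or a joint stands for the part that bears it (a point fixed in the world has none). Each returns a list of dicts, best first, with "conf" (0 to 1); they miss things now and then, are a little off and sometimes report something else, mostly with a low value. They report only what shows in the picture. A call takes as long as a camera call. They do not tell look-alikes from the thing itself.
- cut_out(camera, query): "mask" (384x512 bool, what is visible of it) and "point" ([column, row] in pixels, amid what is visible of it).
The state is a dict: "time": time; "joint_pos": joint angles; "joint_vel": joint speeds; "joint_efforts": joint torques, N m; "tool_pos": TCP position; "tool_rot": TCP orientation; "contact_force": force on the tool from outside, world axes, zero at the start; "ft_torque": the same for the moment, N m; "gripper_width": opening from 0.0 (shut) to 1.0 (fully open).
Only numpy, scipy, OpenCV 4.12 (cv2) and the standard library are available. Lean on these libraries where they do the work, as an engineer would, in place of code of your own. Each camera call takes 0.05 s, during which the arm holds its last target.

TASK

Put the beacon back on power: push the tall battery along the rack tray, steadily and standing upright, until it is fully home and square against the contact block at the back of its bay - it is heavy and narrow, so push it low down near its base or it will tip, and do not lift it. Then push the steel toggle on the junction box over to its far stop, away from the tray's open front edge. Do not move the beacon shell, the prism mount or the two fuse holders.

Things in the scene. Friction and masses are not known exactly. Their poses are not given: they have to be found in the camera images.
- rack: Fixed grey steel tray rack, 320 mm deep (x), 540 mm wide (y). Origin: its centre on the work surface; the flat tray floor is 80 mm above, on four legs. +x points from the open front edge (robot side, no lip) to the back; back and sides have lips 22 mm above the floor. In the middle is the battery bay, before a black contact block 78 mm wide, 56 mm high, front face at x = 100 mm.
- bay_home (a point): Point on the tray floor at rack x = 70 mm, y = 0, with the rack's axes: the battery's origin when fully home. Two steel guides 34 mm high flank the bay: 110 mm apart from rack x = 65 to 100 mm, flaring to 138 mm apart at x = 28 mm. The home battery's front face is at rack x = 40 mm, so a pusher on it must fit between the flares only.
- battery: Dark battery, loose on the tray: 60 mm deep (x), 96 wide (y), 120 high, flat sides, wire handle on the lid (128 mm in all). 1.4 to 2.2 kg, mass centre half-way up; slides at 6 to 16 N; a push over 40 mm up can tip it, a narrow one can swing it round. Origin: centre of underside; +x from its front face to its back face, z up. Starts 80 to 135 mm short of home, up to 15 mm aside, turned up to 0.2 rad.
- junction_box: Fixed grey steel box, 94 mm deep (x), 89 mm wide (y), 65 mm high, bolted on the tray either left or right of the bay, its axes along the rack's axes. Origin: centre of its underside. The toggle stands on the middle of its top; its pivot is 71 mm above the box's origin.
- toggle (a joint): Angle of the chunky steel bat toggle: 0 is off (leaning 0.45 rad towards the open front of the tray), 0.9 is on (leaning 0.45 rad towards the back). It pivots about the junction box's y axis, has a stiff friction hinge and stays where it is left, so it must be pushed right over; about 2 to 3 N at its tip moves it. It starts within 0.1 rad of off.
- toggle_tip (a point): Centre of the free end of the toggle, 52 mm from the pivot; the round bar is 17 mm thick there and 9 mm at its foot.
- beacon_shell: Bystander: orange domed shell, 96 mm across its foot, 114 mm high, loose on the tray on the other side of the bay from the junction box. Origin: centre of its underside.
- fuse_a: Bystander: loose white ceramic fuse holder with brass ends, 60 mm long (x), 24 mm wide, 30 mm high, lying on the tray beside the bay. Origin: centre of its underside.
- fuse_b: Bystander: a second fuse holder of the same kind, on the other side of the bay.
- prism_mount: Bystander: loose bronze survey prism mount, a round prism in a fork on a 56 mm round foot, 84 mm wide over its screws, 99 mm high, at the back of the tray. Origin: centre of its underside.
Things that resemble listed ones, but are neither listed nor needed, are in the scene too. What is shaped like the battery but turquoise or yellow is not meant.

How it is judged:
On the way, in this order (a step that is already met when the one before it is completed fails the run):
1. the battery is fully home and square in its bay, upright, with the toggle still off (x of battery in the frame of bay_home between -0.006 and 0.006 m and y of battery in the frame of bay_home between -0.011 and 0.011 m and z of battery in the frame of bay_home between -0.006 and 0.004 m and angle between the x axis of battery and the x axis of bay_home, either way round below 0.08 rad and angle between battery's own z axis and vertical below 0.05 rad and value of joint toggle below 0.2 rad), for 0.2 s.
2. the toggle is over at its on stop (value of joint toggle above 0.78 rad), for 0.2 s.
At the end, for the whole second after the job is handed in: The battery stands upright (within 0.05 rad) and at rest on the tray floor, within 6 mm of fully home against the contact block, within 11 mm of the bay's middle line and square to it within 0.08 rad, and the toggle is at its on stop (beyond 0.78 of 0.9 rad) (x of battery in the frame of bay_home between -0.006 and 0.006 m and y of battery in the frame of bay_home between -0.011 and 0.011 m and z of battery in the frame of bay_home between -0.006 and 0.004 m and angle between the x axis of battery and the x axis of bay_home, either way round below 0.08 rad and angle between battery's own z axis and vertical below 0.05 rad and value of joint toggle above 0.78 rad and linear speed of battery below 0.01 m/s); the robot touches nothing.
It fails at once if the battery tips by more than 0.12 rad (angle between battery's own z axis and vertical above 0.12 rad).
It fails at once if the battery is lifted more than 8 mm off the tray (z of battery in the frame of bay_home above 0.008 m).
It fails at once if the battery is shoved or knocked along faster than 0.3 m/s (linear speed of battery above 0.3 m/s).
It fails at once if the beacon shell or the prism mount is moved more than 15 mm or tipped (distance of any of beacon_shell, prism_mount from where it was at the start of the episode above 0.015 m or angle between any of beacon_shell, prism_mount's own z axis and vertical above 0.2 rad).
It fails at once if a fuse holder is moved more than 15 mm or tipped (distance of any of fuse_a, fuse_b from where it was at the start of the episode above 0.015 m or angle between any of fuse_a, fuse_b's own z axis and vertical above 0.2 rad).
It also fails if it takes over 64 s, if anything falls off the work surface, if the arm or the gripper's body presses on something with over 40 N, if the wrist force passes 120 N, or if a joint passes its speed limit or range.

## Working session

There is one attempt and no reset: what is moved stays moved. The work goes in short steps, Python scripts to look and compute and a tool call to move; the robot and the scene stay as the last step left them, time stands still between calls to the robot, and variables do not carry over. Pictures are saved under pics/ and viewed, and the job is handed in when it is done.

Besides the shell and the picture viewer there is one more tool, called by a JSON object that holds its "op" and its "data". step_arm: Moves the arm, as the interface text tells. Its arguments: {"type":"object","properties":{"moves":{"type":"array"}},"required":["moves"]}

```bash
mkdir -p pics; ls
cat > h.py <<'E'
import numpy as np, cv2
from plant import *
def save(n,p): cv2.imwrite('pics/'+n+'.png',cv2.cvtColor(p,cv2.COLOR_RGB2BGR))
def cloud(cam,d):
    ci=camera_info(cam);K=np.array(ci['intrinsics']);T=np.array(ci['world_from_camera'])
    v,u=np.mgrid[:384,:512]
    P=np.stack([(u-K[0,2])/K[0,0]*d,(v-K[1,2])/K[1,1]*d,d],-1)
    W=P@T[:3,:3].T+T[:3,3]; W[d<=0]=np.nan
    return W
E
python3 - <<'E'
from h import *
print(state())
for c in ['scene','side']:
    p,d=grab_frame(c); save(c+'0',p); np.save(c+'0.npy',d); np.save(c+'0p.npy',p)
    print(c,camera_info(c))
    for q in ['battery','junction_box','toggle','beacon_shell','fuse_a','prism_mount','rack']:
        W=cloud(c,d)
        for r in cut_out(c,q):
            m=r['mask']; print(c,q,round(r['conf'],2),r['point'],m.sum(),np.nanmedian(W[m],0).round(3),np.nanmax(W[m][:,2]).round(3))
E
```

```text
pics
{'time': 0.0, 'joint_pos': array([-1.19023100e-01,  5.33392904e-02,  1.61429273e+00,  3.16568733e-05,
        1.47598899e+00, -1.19003438e-01]), 'joint_vel': array([-0.00166161,  0.00122719, -0.00103618,  0.00034346, -0.00085235,
       -0.00084474]), 'joint_efforts': array([ 2.70554956e-04, -3.93670499e+01, -3.70175600e+01, -1.62778279e-04,
        6.93513779e-03, -6.06393527e-06]), 'tool_pos': array([6.24304144e-01, 7.92910846e-05, 1.91474745e-01]), 'tool_rot': array([-8.06943699e-04,  7.07114440e-01,  7.07098395e-01, -6.14525834e-04]), 'contact_force': array([-0.31134048,  0.37271351,  0.65755346]), 'ft_torque': array([-0.01553706,  0.04397778,  0.00611332]), 'gripper_width': 1.0027899519625418}
scene {'intrinsics': array([[413.39584664,   0.        , 251.97310897],
       [  0.        , 413.39584664, 192.16814068],
       [  0.        ,   0.        ,   1.        ]]), 'world_from_camera': array([[ 0.44620735,  0.67957549, -0.58230247,  1.11831675],
       [ 0.89485426, -0.34724734,  0.28045522, -0.25332376],
       [-0.01161249, -0.64621702, -0.76306534,  0.83435973],
       
[... 1318 characters left out ...]
52.3, 204.3] 1495 [0.317 0.085 0.105] 0.129
side battery 0.73 [228.2, 190.7] 1686 [ 0.499 -0.002  0.185] 0.209
side junction_box 0.58 [257.2, 259.2] 2121 [ 0.499 -0.172  0.143] 0.201
side toggle 0.7 [265.7, 224.6] 15353 [ 0.586 -0.05   0.079] 0.345
side toggle 0.57 [248.7, 246.1] 93 [ 0.489 -0.161  0.187] 0.201
side beacon_shell 0.61 [216.4, 146.4] 962 [0.524 0.19  0.152] 0.195
side fuse_a 0.68 [248.4, 168.9] 182 [0.597 0.131 0.093] 0.111
side fuse_a 0.55 [276.4, 225.9] 255 [ 0.594 -0.092  0.101] 0.11
side prism_mount 0.49 [263.4, 124.0] 28 [0.682 0.206 0.116] 0.174
side prism_mount 0.18 [279.8, 229.6] 275 [ 0.595 -0.092  0.1  ] 0.11
side rack 0.46 [271.3, 148.6] 32 [0.688 0.196 0.087] 0.308
```

View pics/scene0.png

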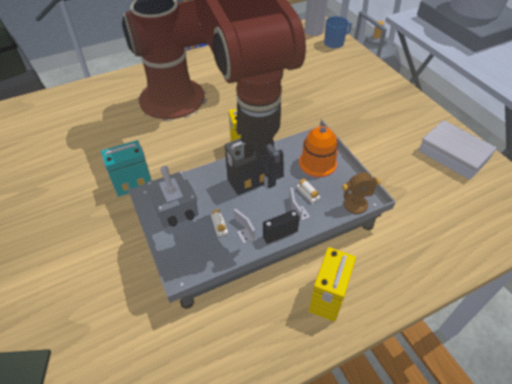

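View pics/side0.png

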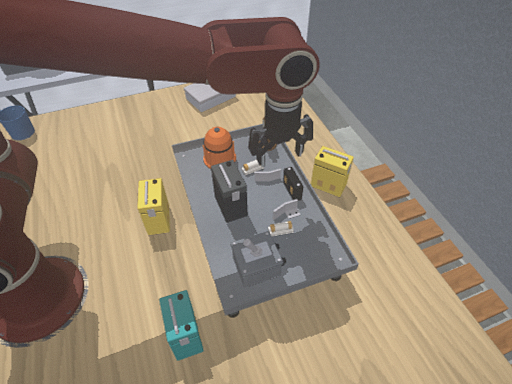

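The dark battery is at scene (240,175) and side (228,190). The turquoise and yellow boxes are decoys. Next I'll fit the rack, battery, box and toggle geometry.

Run:
```python
from h import *
A=[]
for c in ['scene','side']:
    d=np.load(c+'0.npy');p=np.load(c+'0p.npy');W=cloud(c,d)
    save(c+'crop',cv2.resize(p[110:290,90:310] if c=='scene' else p[120:300,160:360],None,fx=3.5,fy=3.3,interpolation=cv2.INTER_CUBIC))
    A.append(np.c_[W.reshape(-1,3),p.reshape(-1,3)])
    x=A[-1]; x=x[np.isfinite(x[:,0])]
    h,e=np.histogram(x[(x[:,0]>.4)&(x[:,0]<.75)&(abs(x[:,1])<.25),2],bins=np.arange(-.01,.22,.004)); print(c,[(round(b,3),a) for a,b in zip(h,e)])
    # tray floor
    s=x[(x[:,2]>.074)&(x[:,2]<.108)&(x[:,0]>.3)&(x[:,0]<.95)&(abs(x[:,1])<.45)]
    sat=s[:,3:].max(1)-s[:,3:].min(1); s=s[sat<25]
    m=np.zeros((1000,1000),np.uint8); 
    ix=((s[:,0])*1000).astype(int); iy=((s[:,1]+.5)*1000).astype(int); m[ix,iy]=255
    m=cv2.morphologyEx(m,cv2.MORPH_CLOSE,np.ones((9,9)))
    n,l,st,_=cv2.connectedComponentsWithStats(m); k=1+st[1:,4].argmax()
    pts=np.argwhere(l==k).astype(np.float32)
    r=cv2.minAreaRect(pts); print('rack',r, cv2.boxPoints(r))
    for z0,z1,name in [(.128,.142,'block'),(.192,.206,'battop'),(.140,.150,'boxtop'),(.165,.2,'tog')]:
        q=x[(x[:,2]>z0)&(x[:,2]<z1)&(x[:,0]>.4)&(x[:,0]<.75)&(abs(x[:,1])<.25)]
        if name=='block': q=q[(q[:,0]>.6)&(abs(q[:,1])<.1)]
        if name=='battop': q=q[(abs(q[:,1])<.08)&(q[:,0]<.6)&(q[:,3:].max(1)<110)]
        if name in('boxtop','tog'): q=q[q[:,1]<-.09]
        if len(q)>5:
            r=cv2.minAreaRect((q[:,:2]*1000).astype(np.float32)); print(name,len(q),r,np.median(q[:,2]))
        if name=='tog': print(q[:,:3].mean(0), np.round(q[q[:,2]>q[:,2].max()-.008][:,:3].mean(0),3))
```

```text
scene [(np.float64(-0.01), np.int64(0)), (np.float64(-0.006), np.int64(220)), (np.float64(-0.002), np.int64(3730)), (np.float64(0.002), np.int64(689)), (np.float64(0.006), np.int64(37)), (np.float64(0.01), np.int64(9)), (np.float64(0.014), np.int64(13)), (np.float64(0.018), np.int64(22)), (np.float64(0.022), np.int64(124)), (np.float64(0.026), np.int64(190)), (np.float64(0.03), np.int64(167)), (np.float64(0.034), np.int64(223)), (np.float64(0.038), np.int64(190)), (np.float64(0.042), np.int64(6)), (np.float64(0.046), np.int64(1)), (np.float64(0.05), np.int64(0)), (np.float64(0.054), np.int64(2)), (np.float64(0.058), np.int64(11)), (np.float64(0.062), np.int64(12)), (np.float64(0.066), np.int64(4)), (np.float64(0.07), np.int64(0)), (np.float64(0.074), np.int64(485)), (np.float64(0.078), np.int64(11592)), (np.float64(0.082), np.int64(2424)), (np.float64(0.086), np.int64(574)), (np.float64(0.09), np.int64(704)), (np.float64(0.094), np.int64(421)), (np.float64(0.098), np.int64(673)), (np.float64(0.102), np.int64(720)), (np.float64(0.106), np.int64(418)), (np.float64(0.11), np.int64(342))
[... 3780 characters left out ...]
21875), 88.790771484375) [[398.91815 258.1257 ]
 [719.94403 251.34946]
 [731.4543  796.64734]
 [410.4284  803.4236 ]]
block 229 ((676.7264404296875, 23.707096099853516), (77.99556732177734, 25.871938705444336), 88.36189270019531) 0.13450049206090997
battop 593 ((505.04925537109375, 31.813032150268555), (60.123741149902344, 95.24710083007812), 1.8715311288833618) 0.1987987824171641
boxtop 1348 ((503.2225341796875, -156.9025421142578), (89.30259704589844, 93.7017593383789), 88.86769104003906) 0.144001948574279
tog 89 ((488.1364440917969, -158.8932647705078), (13.7815580368042, 25.32672119140625), 73.40836334228516) 0.1915393039992026
[ 0.48667245 -0.15994114  0.18856045] [ 0.482 -0.158  0.196]
```

View pics/scenecrop.png

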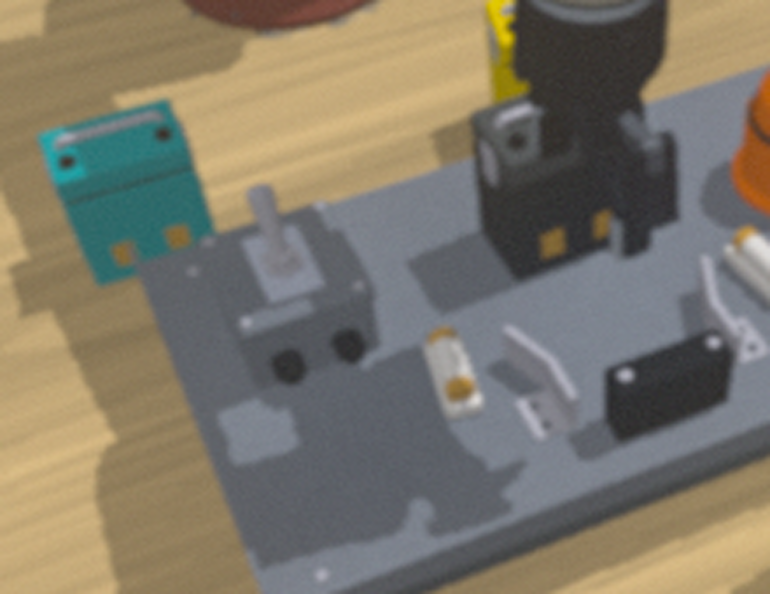

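View pics/sidecrop.png

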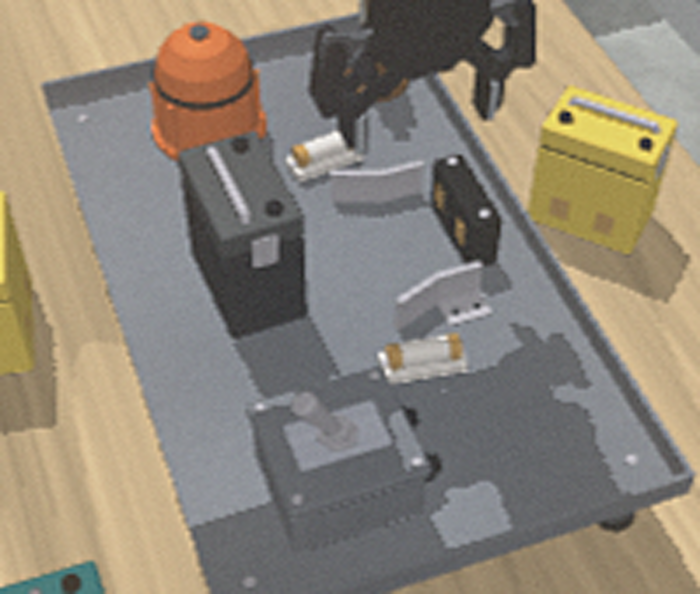

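Fits agree between the two cameras:

| Item | Position (mm) | Yaw (rad) |
|---|---|---|
| Rack centre | (565, 25.5) | about -0.021 |
| bay_home | (635, 24) | rack axes |
| Battery | (505, 32) | about +0.035 |
| Junction box | (504, -157.5) | rack axes |

The battery is 130 mm short of home. The top faces measure 95x60 for the battery and 94x89 for the box, as specified. I'll raise the tool first and turn the jaws along y.

{"op": "step_arm", "data": {"moves": [[0, 0, -0.04, 0, 0, 0.145, 0.06], [0, 0, -0.04, 0, 0, 0.145, 0.06], [0, 0, -0.04, 0, 0, 0.145, 0.06], [0, 0, 0, 0, 0, 0.145, 0.06], [0, 0, 0, 0, 0, 0.145, 0.06], [0, 0, 0, 0, 0, 0.145, 0.06], [0, 0, 0, 0, 0, 0.145, 0.06], [0, 0, 0, 0, 0, 0.145, 0.06]]}}

```text
time: 1.6
tool_pos: [0.625, -0.0, 0.3127]
tool_rot: [0.0, 0.98, 0.201, 0.0]
contact_force: [0.8, -0.4, -0.0]
gripper_width: 0.706
```

{"op": "step_arm", "data": {"moves": [[0, 0, 0, 0, 0, 0.145, 0.06], [0, 0, 0, 0, 0, 0.145, 0.06], [0, 0, 0, 0, 0, 0.145, 0.06], [-0.03, -0.03, 0, 0, 0, 0, 0.06], [-0.03, 0, 0, 0, 0, 0, 0.06], [-0.03, 0, 0, 0, 0, 0, 0.06], [-0.03, 0, 0, 0, 0, 0, 0.06]]}}

```text
time: 2.3
tool_pos: [0.5046, 0.0332, 0.3126]
tool_rot: [0.0, 1.0, -0.012, -0.0]
contact_force: [-0.3, -1.0, 0.5]
gripper_width: 0.701
```

{"op": "step_arm", "data": {"moves": [[-0.03, 0, 0, 0, 0, 0, 0.06], [-0.03, 0, 0, 0, 0, 0, 0.06], [-0.02, 0, 0, 0, 0.1, 0, 0.06], [0, 0, 0, 0, 0.13, 0, 0.06], [0, 0, 0, 0, 0.13, 0, 0.06], [0, 0, 0, 0, 0.13, 0, 0.06], [0, 0, 0, 0, 0.13, 0, 0.06], [0, 0, 0, 0, 0, 0, 0.06]]}}

```text
time: 3.1
tool_pos: [0.4357, 0.0367, 0.3087]
tool_rot: [0.004, 0.955, -0.012, 0.298]
contact_force: [-0.8, 0.7, -1.2]
gripper_width: 0.706
```

Run:
```python
from h import *
s=state();print(s['joint_pos'].round(3),s['tool_pos'],s['tool_rot'])
for c in ['scene','side']:
    p,d=grab_frame(c); save(c+'1',p); W=cloud(c,d); x=np.c_[W.reshape(-1,3),p.reshape(-1,3)]; x=x[np.isfinite(x[:,0])]
    q=x[(x[:,2]>.193)&(x[:,2]<.204)&(x[:,1]>-.05)&(x[:,1]<.11)&(x[:,0]<.6)&(x[:,0]>.44)&(x[:,3:].max(1)<130)]
    print(len(q),cv2.minAreaRect((q[:,:2]*1000).astype(np.float32)))
```

```text
[-0.13  -1.009  2.253  0.062  1.297  1.467] [0.43573811 0.03673939 0.30867174] [ 0.00393725  0.95463844 -0.01193239  0.29750221]
743 ((507.9791259765625, 32.74932098388672), (62.850582122802734, 96.26824951171875), 1.705702543258667)
669 ((504.9129638671875, 33.82355880737305), (59.89708709716797, 98.20270538330078), 1.2011371850967407)
```

View pics/side1.png

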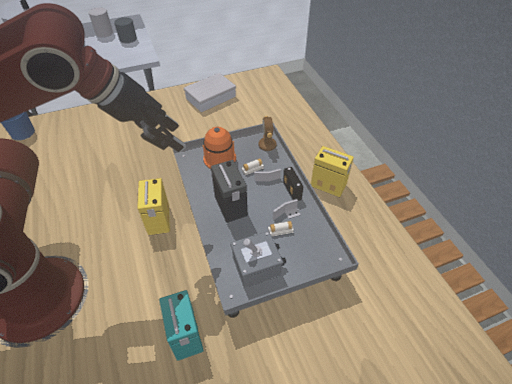

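View pics/scene1.png

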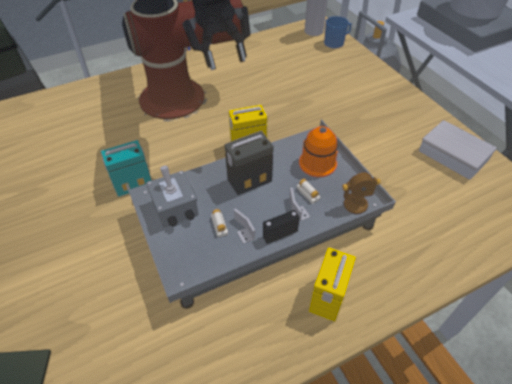

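The view is clear: the battery is at (506, 33) mm with yaw about 0.025. Next I'll lower the tool in front of its face.

{"op": "step_arm", "data": {"moves": [[-0.017, 0.004, 0.025, 0, 0, 0, 0.06], [-0.017, 0, 0.025, 0, 0, 0, 0.06], [-0.017, 0, 0.025, 0, 0, 0, 0.06], [-0.017, 0, 0.025, 0, 0, 0, 0.06], [0, 0, 0, 0, 0, 0, 0.06]]}}

```text
time: 3.7
tool_pos: [0.4439, 0.0336, 0.1907]
tool_rot: [0.005, 0.955, -0.012, 0.296]
contact_force: [-0.9, -0.0, 0.4]
gripper_width: 0.702
```

Run:
```python
from h import *
s=state();print(s['joint_pos'].round(3),s['tool_pos'],s['tool_rot'])
```

```text
[-0.137 -1.01   2.444  0.069  1.109  1.448] [0.44390723 0.03360522 0.1906624 ] [ 0.00457941  0.95503678 -0.01193509  0.29621162]
```

{"op": "step_arm", "data": {"moves": [[-0.01, 0, 0, 0, -0.085, 0, 0.06], [-0.017, 0, 0.021, 0, 0, 0, 0.06], [-0.017, 0, 0.021, 0, 0, 0, 0.06], [0, 0, 0, 0, 0, 0, 0.06]]}}

```text
time: 4.1
tool_pos: [0.4279, 0.0338, 0.1341]
tool_rot: [0.004, 0.966, -0.012, 0.257]
contact_force: [-1.1, -0.2, -0.3]
gripper_width: 0.702
```

Run:
```python
from h import *
s=state();print(s['joint_pos'].round(3),s['tool_pos'],s['tool_rot'])
```

```text
[-0.134 -0.967  2.496  0.059  1.096  1.449] [0.42791924 0.0338292  0.13409444] [ 0.00418564  0.96634995 -0.0121394   0.25691027]
```

{"op": "step_arm", "data": {"moves": [[-0.003, 0, 0.02, 0, 0, 0, 0.06], [-0.003, 0, 0.02, 0, 0, 0, 0.06], [0, 0, 0, 0, 0, 0, 0.06]]}}

```text
time: 4.4
tool_pos: [0.444, 0.0333, 0.0982]
tool_rot: [0.004, 0.966, -0.012, 0.258]
contact_force: [-0.8, 1.3, 0.4]
gripper_width: 0.703
```

Run:
```python
from h import *
s=state();print(s['joint_pos'].round(3),s['tool_pos'],s['tool_rot'],s['contact_force'])
for c in ['side','wrist','scene']:
    p,d=grab_frame(c); save(c+'2',cv2.resize(p[110:230,120:290],None,fx=4.5,fy=4.5,interpolation=cv2.INTER_CUBIC) if c=='side' else p)
```

```text
[-0.129 -0.856  2.506  0.06   0.974  1.447] [0.44396431 0.03325285 0.09819252] [ 0.00423682  0.96612313 -0.01211558  0.25776222] [-0.77415415  1.2681907   0.37949402]
```

View pics/side2.png

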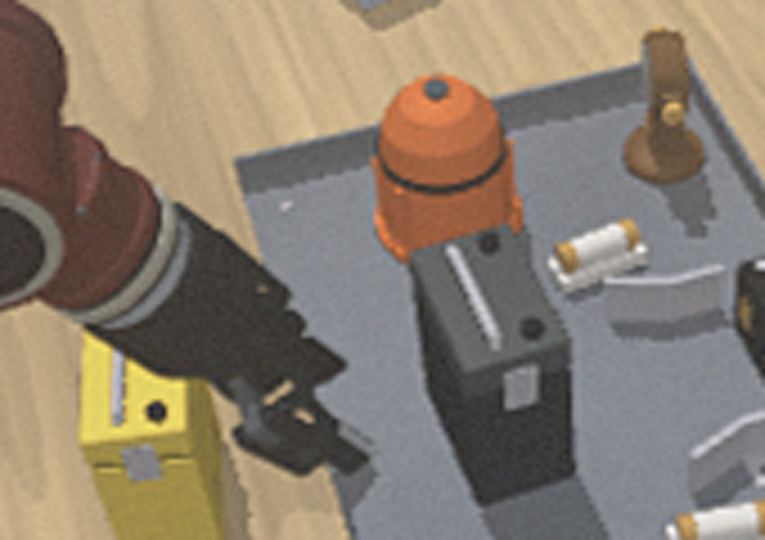

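View pics/wrist2.png

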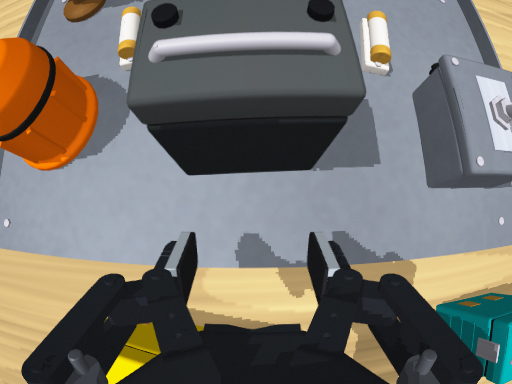

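Run:
```python
from h import *
print(np.array(camera_info('wrist')['world_from_camera']).round(3))
```

```text
[[-0.026 -0.978  0.206  0.423]
 [-1.     0.025 -0.008  0.035]
 [ 0.003 -0.206 -0.978  0.298]
 [ 0.     0.     0.     1.   ]]
```

{"op": "step_arm", "data": {"moves": [[-0.003, 0, 0.005, 0, 0, 0, 0.06], [0.007, 0, 0.004, 0, 0, 0, 0.06], [0.0044, 0, 0.0025, 0, 0, 0, 0.06], [0.0044, 0, 0.0025, 0, 0, 0, 0.06], [0.0044, 0, 0.0025, 0, 0, 0, 0.06], [0.0044, 0, 0.0025, 0, 0, 0, 0.06], [0, 0, 0, 0, 0, 0, 0.06]]}}

```text
time: 5.25
tool_pos: [0.4722, 0.0325, 0.0918]
tool_rot: [0.004, 0.966, -0.012, 0.258]
contact_force: [-0.0, 0.1, -0.1]
gripper_width: 0.708
```

{"op": "step_arm", "data": {"moves": [[0.0044, 0, 0.0025, 0, 0, 0, 0.06], [0.0044, 0, 0.0025, 0, 0, 0, 0.06], [0.0044, 0, 0.0025, 0, 0, 0, 0.06], [0, 0, 0, 0, 0, 0, 0.06]]}}

```text
time: 5.65
tool_pos: [0.4874, 0.0321, 0.0919]
tool_rot: [0.004, 0.966, -0.012, 0.258]
contact_force: [0.2, 0.0, -0.3]
gripper_width: 0.702
```

Run:
```python
from h import *
s=state();print(s['joint_pos'].round(3),s['tool_pos'],s['contact_force'])
for c in ['side','wrist','scene']:
    p,d=grab_frame(c); save(c+'3',cv2.resize(p[110:230,120:290],None,fx=4.5,fy=4.5,interpolation=cv2.INTER_CUBIC) if c=='side' else p)
```

```text
[-0.115 -0.651  2.412  0.056  0.86   1.456] [0.48744719 0.03214667 0.09192576] [ 0.23037871  0.00711838 -0.30644619]
```

View pics/side3.png

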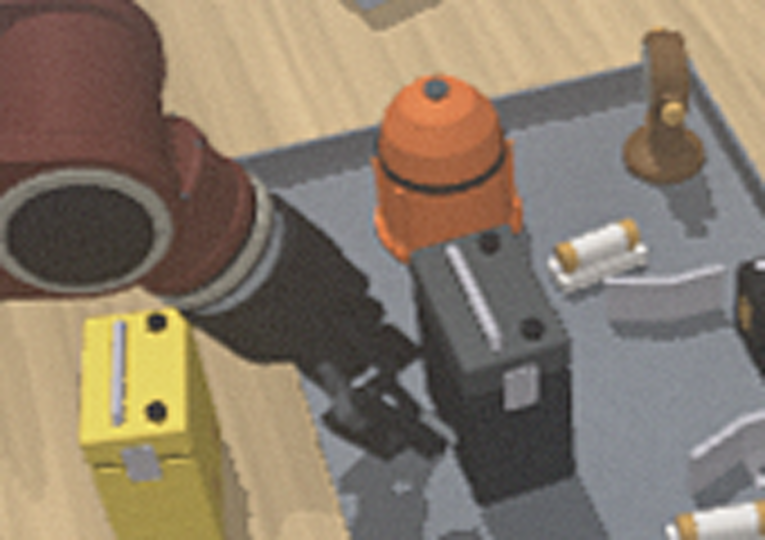

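View pics/wrist3.png

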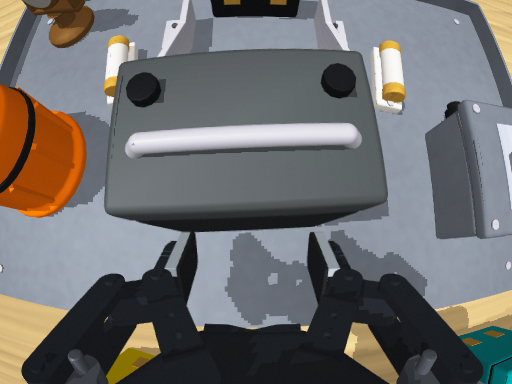

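Run:
```python
from h import *
for c in ['side','scene']:
    p,d=grab_frame(c); W=cloud(c,d)
    x=W.reshape(-1,3); q=x[(x[:,2]>.088)&(x[:,2]<.2)&(x[:,1]>-.05)&(x[:,1]<.11)&(x[:,0]<.6)&(x[:,0]>.40)]
    for z in np.arange(.088,.205,.008):
        r=q[(q[:,2]>=z)&(q[:,2]<z+.008)]
        if len(r)>2:
          hh,_=np.histogram(r[:,0],bins=np.arange(.40,.56,.01)); print(c,z.round(3),hh,r[:,1].min().round(3),r[:,1].max().round(3))
p,d=grab_frame('side')
print(p.shape)
W=cloud('side',d)
for v in range(190,226,2):
    print(v,[tuple((W[v,u]*1000).astype(int)) for u in range(200,226,3) if np.isfinite(W[v,u,0])])
```

```text
side 0.088 [ 0  0  0  0  0  0  0 14  7  7  7  8  3  3  0  0] -0.048 0.095
side 0.096 [ 0  0  0  0  0  0  0 19  8  7  8  8  9  2  0  0] -0.047 0.096
side 0.104 [ 0  0  0  0  0  0  0 15  6  7  7  5  6  4  0  0] -0.048 0.098
side 0.112 [ 0  0  0  0  0  0  0 22  6 10 10 10  7  4  0  0] -0.046 0.095
side 0.12 [ 0  0  0  0  0  1  0 21  8  6  6  6  6  4  0  0] -0.016 0.074
side 0.128 [ 0  0  0  0  1  7 11 19  9 11 10  7 12  3  0  0] -0.016 0.074
side 0.136 [ 0  0  0  0  3 15 19 22  8  6  6  8  6  5  0  0] -0.016 0.078
side 0.144 [ 0  0  0  0  4 20 15 24  9  7  6  8 10  4  0  0] -0.016 0.076
side 0.152 [ 0  0  0  0  7 20  5 19  9  9  8  8  7  5  0  0] -0.015 0.074
side 0.16 [ 0  0  1  1  4 15  0 22  9  9  8  9 10  5  0  0] -0.028 0.073
side 0.168 [ 0  0 10 11 16  8  0 30 11 10  8  8 11  5  0  0] -0.03 0.078
side 0.176 [ 0  1  6  9 35  5  0 17  7  9 10  8  5  3  0  0] -0.031 0.094
side 0.184 [ 1  5  7 25 25  0  0 24  8 10 12  9 11  6  0  0] -0.033 0.092
side 0.192 [  1  10  13  21  19   0   0  63 106  71  93  95  99  49   0   0] -0.033 0.084
scene 0.088 [ 0  0  0  0  0  0  0  0  2  4  4  3  5
[... 7748 characters left out ...]
.int64(7), np.int64(79)), (np.int64(438), np.int64(4), np.int64(79)), (np.int64(445), np.int64(1), np.int64(80)), (np.int64(453), np.int64(1), np.int64(76)), (np.int64(459), np.int64(-4), np.int64(80)), (np.int64(467), np.int64(-4), np.int64(77)), (np.int64(474), np.int64(-7), np.int64(77))]
224 [(np.int64(415), np.int64(9), np.int64(76)), (np.int64(422), np.int64(4), np.int64(79)), (np.int64(429), np.int64(2), np.int64(78)), (np.int64(436), np.int64(0), np.int64(78)), (np.int64(443), np.int64(-3), np.int64(79)), (np.int64(450), np.int64(-6), np.int64(79)), (np.int64(458), np.int64(-8), np.int64(78)), (np.int64(464), np.int64(-12), np.int64(80)), (np.int64(472), np.int64(-12), np.int64(76))]
```

Run:
```python
from h import *
from scipy.spatial.transform import Rotation as R
s=state();q=s['tool_rot'];Rm=R.from_quat(np.r_[q[1:],q[0]]).as_matrix();t=s['tool_pos']
for c in ['side','scene']:
    p,d=grab_frame(c);W=cloud(c,d)
    x=W.reshape(-1,3); 
    x=x[(x[:,2]>.1)&(x[:,2]<.3)&(x[:,0]>.38)&(x[:,0]<.472)&(abs(x[:,1]-.03)<.07)]
    L=(x-t)@Rm*1000
    for z in range(-120,11,6):
        r=L[(L[:,2]>=z)&(L[:,2]<z+6)]
        if len(r): print(c,z,len(r),'x',np.percentile(r[:,0],[0,50,100]).round(),'y',np.percentile(r[:,1],[0,50,100]).round())
```

```text
side -120 41 x [-14.  10.  16.] y [-29.  34.  67.]
side -114 51 x [-14.   9.  16.] y [-58.  33.  66.]
side -108 28 x [-13.   9.  15.] y [-56.  37.  65.]
side -102 49 x [-12.   6.  11.] y [-62.  55.  64.]
side -96 37 x [-14.   9.  12.] y [-56.  45.  63.]
side -90 13 x [ 0.  9. 12.] y [-37. -31.  56.]
side -84 15 x [-4.  3. 10.] y [-35. -31.  38.]
side -78 21 x [-3.  5.  9.] y [-35. -29.  43.]
side -72 27 x [-8.  3.  9.] y [-36.  36.  46.]
side -66 23 x [-7.  4. 10.] y [-31.  33.  45.]
side -60 26 x [-8.  2.  9.] y [-31.  36.  45.]
side -54 25 x [-13.   4.   9.] y [-36.  32.  44.]
side -48 12 x [-9.  1.  9.] y [-37. -29.  38.]
scene -120 111 x [-15.  11.  21.] y [-62.   7.  67.]
scene -114 96 x [-18.  12.  21.] y [-61.  23.  66.]
scene -108 79 x [-14.  11.  18.] y [-60.  25.  65.]
scene -102 90 x [-13.  10.  16.] y [-60.   2.  65.]
scene -96 71 x [-7. 11. 17.] y [-59.  33.  64.]
scene -90 19 x [-8.  9. 14.] y [-49.  41.  52.]
scene -84 10 x [-8.  6. 10.] y [38. 43. 46.]
scene -78 11 x [-6.  6.  9.] y [39. 42. 46.]
scene -72 10 x [-3.  5.  9.] y [39. 44. 46.]
scene -66 9 x [-3.  7.  9.] y [40. 44. 46.]
scene -60 7 x [-4.  7.  7.] y [42. 45. 46.]
scene -54 2 x [1. 3. 6.] y [43. 43. 44.]
```

Run:
```python
from h import *
from scipy.spatial.transform import Rotation as R
s=state();q=s['tool_rot'];Rm=R.from_quat(np.r_[q[1:],q[0]]).as_matrix();t=s['tool_pos']
p,d=grab_frame('side');pw,dw=grab_frame('wrist')
ci=camera_info('side');K=ci['intrinsics'];T=np.linalg.inv(ci['world_from_camera'])
cw=camera_info('wrist');Kw=cw['intrinsics'];Tw=np.linalg.inv(cw['world_from_camera'])
big=cv2.resize(p[150:230,180:290],None,fx=7,fy=7)
for y in (37,):
  for z in range(0,-80,-10):
    P=t+Rm@np.array([0,y,z])/1000; c=T[:3,:3]@P+T[:3,3]; u=K[:2,:2]@(c[:2]/c[2])+K[:2,2]
    cv2.circle(big,(int((u[0]-180)*7),int((u[1]-150)*7)),3,(255,0,0) if z else (0,255,0),-1)
for y in (-37,37):
  for z in range(0,-80,-10):
    P=t+Rm@np.array([0,y,z])/1000; c=Tw[:3,:3]@P+Tw[:3,3]
    th=np.arctan2(np.hypot(c[0],c[1]),c[2]); e=c[:2]/np.hypot(c[0],c[1])
    u=Kw[:2,:2]@(e*th)+Kw[:2,2]; cv2.circle(pw,(int(u[0]),int(u[1])),2,(255,0,0) if z else (0,255,0),-1)
save('proj_s',big);save('proj_w',pw)
```

```text
(no output)
```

View pics/proj_s.png

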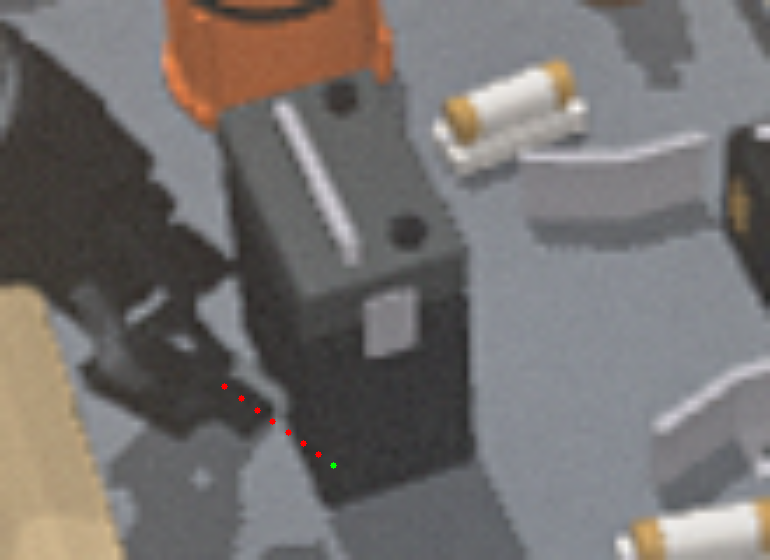

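View pics/proj_w.png

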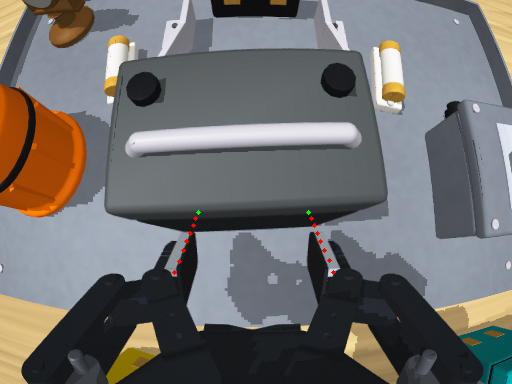

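Run:
```python
from h import *
for c in ['side','scene']:
    W=cloud(c,np.load(c+'0.npy')).reshape(-1,3)
    q=W[(W[:,0]>.545)&(W[:,0]<.70)&(abs(W[:,1])<.035)&(W[:,2]>.14)]
    for z in np.arange(.14,.34,.01):
        r=q[(q[:,2]>=z)&(q[:,2]<z+.01)]
        if len(r): print(c,z.round(2),len(r),r[:,0].min().round(3),r[:,0].max().round(3),r[:,1].min().round(3),r[:,1].max().round(3))
```

```text
side 0.24 18 0.574 0.671 -0.013 0.007
side 0.25 48 0.567 0.678 -0.014 0.006
side 0.26 61 0.567 0.679 -0.013 0.011
side 0.27 55 0.567 0.678 -0.014 0.012
side 0.28 41 0.554 0.687 -0.014 0.007
side 0.29 170 0.549 0.696 -0.017 0.01
side 0.3 188 0.55 0.695 -0.019 0.016
side 0.31 175 0.551 0.695 -0.02 0.015
side 0.32 151 0.552 0.693 -0.022 0.009
side 0.33 246 0.554 0.691 -0.023 0.01
scene 0.14 4 0.676 0.683 -0.008 -0.005
scene 0.24 27 0.575 0.674 -0.013 0.01
scene 0.25 76 0.573 0.681 -0.013 0.01
scene 0.26 80 0.575 0.682 -0.013 0.006
scene 0.27 51 0.577 0.682 -0.013 0.004
scene 0.28 36 0.56 0.68 -0.015 -0.001
scene 0.29 123 0.554 0.699 -0.015 0.01
scene 0.3 139 0.552 0.699 -0.019 0.011
scene 0.31 133 0.555 0.697 -0.019 0.01
scene 0.32 139 0.556 0.697 -0.021 0.009
scene 0.33 169 0.558 0.695 -0.022 0.017
```

The cameras show that the real fingertips sit about 40 mm behind the reported TCP. This was already true at the start: tips at z = 0.243 against a reported 0.192, and only 13 mm of that comes from the opening. I'll correct for it by backing off and going about 33 mm lower.

{"op": "step_arm", "data": {"moves": [[-0.009, 0, -0.005, 0, 0, 0, 0.06], [-0.009, 0, -0.005, 0, 0, 0, 0.06], [-0.008, 0, 0.0145, 0, 0, 0, 0.06], [-0.008, 0, 0.0145, 0, 0, 0, 0.06], [0, 0, 0, 0, 0, 0, 0.06]]}}

```text
time: 6.65
tool_pos: [0.4649, 0.0328, 0.0553]
tool_rot: [0.004, 0.967, -0.012, 0.256]
contact_force: [-0.6, 0.2, -1.0]
gripper_width: 0.703
```

```bash
cat > proj.py <<'E'
from h import *
from scipy.spatial.transform import Rotation as R
import sys
n=sys.argv[1]; OFF=-41
s=state();print(s['time'],s['joint_pos'].round(3),s['tool_pos'].round(4),s['contact_force'].round(1))
q=s['tool_rot'];Rm=R.from_quat(np.r_[q[1:],q[0]]).as_matrix();t=s['tool_pos']
print('real tip',(t+Rm@np.array([0,0,OFF/1000])).round(4))
for c in ['side','scene']:
    p,d=grab_frame(c);W=cloud(c,d).reshape(-1,3)
    x=np.c_[W,p.reshape(-1,3)]; x=x[np.isfinite(x[:,0])]
    b=x[(x[:,2]>.193)&(x[:,2]<.204)&(x[:,1]>-.05)&(x[:,1]<.11)&(x[:,0]<.70)&(x[:,0]>.46)&(x[:,3:].max(1)<130)]
    if len(b)>20: print(c,'battop',len(b),cv2.minAreaRect((b[:,:2]*1000).astype(np.float32)))
    L=(x[:,:3]-t)@Rm*1000
    L=L[(abs(L[:,0])<13)&(abs(L[:,1])<50)&(abs(L[:,1])>28)&(x[:,2]>.084)]
    print(c,'lowest finger z hist',np.histogram(L[:,2],bins=np.arange(-80,11,5))[0])
    save(n+'_'+c,cv2.resize(p[100:260,170:330] if c=='side' else p[110:260,180:340],None,fx=3.7,fy=3.7,interpolation=cv2.INTER_CUBIC))
E
python3 proj.py a
```

```text
6.65 [-0.121 -0.683  2.492  0.063  0.818  1.444] [0.4649 0.0328 0.0553] [-0.6  0.2 -1. ]
real tip [0.4446 0.0334 0.0909]
side battop 667 ((505.2575378417969, 33.965171813964844), (60.12808609008789, 98.73045349121094), 1.1582797765731812)
side lowest finger z hist [13 18 22 20 23 19 14  4  0  0  0  0  0  0  0  0  0  0]
scene battop 741 ((508.1055908203125, 32.84598922729492), (63.154457092285156, 96.03520202636719), 1.0549137592315674)
scene lowest finger z hist [ 9 14 11 10 11  5  4  0  0  0  0  0  0  0  0  0  0  0]
```

View pics/a_side.png

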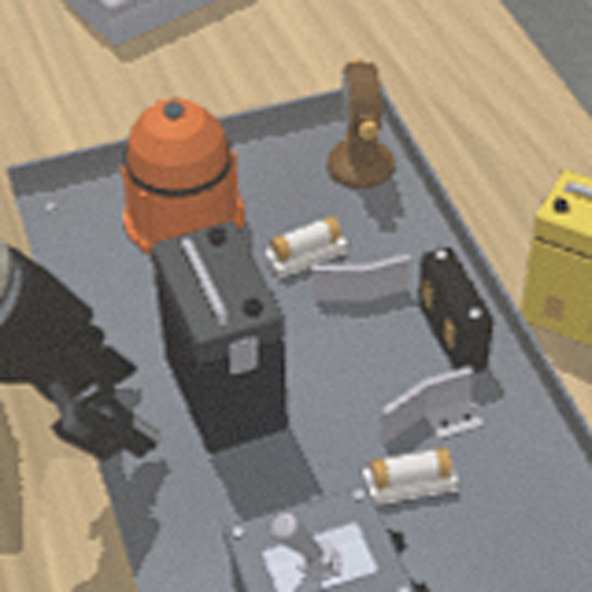

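{"op": "step_arm", "data": {"moves": [[0.006, 0, 0.0034, 0, 0, 0, 0.06], [0.0052, 0, 0.003, 0, 0, 0, 0.06], [0.0035, 0, 0.002, 0, 0, 0, 0.06], [0.0035, 0, 0.002, 0, 0, 0, 0.06], [0.0035, 0, 0.002, 0, 0, 0, 0.06], [0.0035, 0, 0.002, 0, 0, 0, 0.06], [0.0035, 0, 0.002, 0, 0, 0, 0.06]]}}

```text
time: 7.45
tool_pos: [0.4981, 0.0326, 0.058]
tool_rot: [0.004, 0.967, -0.011, 0.255]
contact_force: [-26.5, 2.8, 18.9]
gripper_width: 0.703
```

```bash
python3 proj.py b
```

```text
7.45 [-0.111 -0.545  2.409  0.06   0.765  1.451] [0.4981 0.0326 0.058 ] [-26.5   2.8  18.9]
real tip [0.4779 0.0331 0.0937]
side battop 665 ((511.883056640625, 32.88935470581055), (98.52738189697266, 59.89719009399414), 88.926025390625)
side lowest finger z hist [12 13 21 16 22 20 16 10  5  9  3  1  0  0  0  0  0  0]
scene battop 747 ((515.3753662109375, 32.22529220581055), (96.57772064208984, 63.03822708129883), 88.6004867553711)
scene lowest finger z hist [7 6 6 5 4 2 0 1 0 2 1 1 0 0 0 0 0 0]
```

View pics/b_side.png

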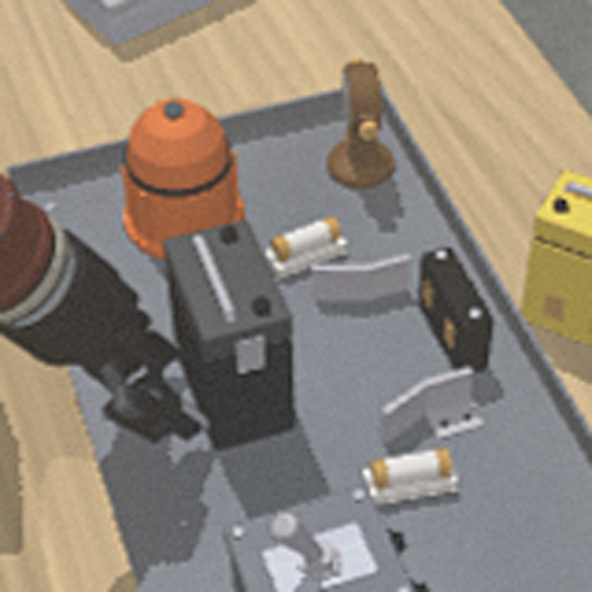

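Battery moved 7 mm and squared up, but there is a 19 N upward force, so the tips are probably scraping the tray. I'll back off, raise about 5 mm and check.

{"op": "step_arm", "data": {"moves": [[-0.007, 0, -0.004, 0, 0, 0, 0.06], [0.002, 0, -0.004, 0, 0, 0, 0.06], [0, 0, 0, 0, 0, 0, 0.06]]}}

```text
time: 7.85
tool_pos: [0.4925, 0.0319, 0.064]
tool_rot: [0.004, 0.966, -0.012, 0.259]
contact_force: [-0.1, -0.1, -0.9]
gripper_width: 0.701
```

```bash
python3 proj.py c
```

```text
7.85 [-0.114 -0.586  2.425  0.06   0.78   1.451] [0.4925 0.0319 0.064 ] [-0.1 -0.1 -0.9]
real tip [0.472  0.0325 0.0995]
side battop 669 ((512.78271484375, 32.77210235595703), (97.79145812988281, 60.046077728271484), 88.78231811523438)
side lowest finger z hist [13 17 18 23 21 16 12  6  3  6  9  7  0  0  0  0  0  0]
scene battop 738 ((515.73779296875, 32.48344421386719), (96.97455596923828, 62.16666793823242), 88.72183990478516)
scene lowest finger z hist [11  7  9  7  7  4  0  0  0  1  0  2  1  0  0  0  0  0]
```

{"op": "step_arm", "data": {"moves": [[0.0035, 0, 0.002, 0, 0, 0, 0.06], [0.0035, 0, 0.002, 0, 0, 0, 0.06], [0.0049, 0, 0.0028, 0, 0, 0, 0.06], [0.007, 0, 0.004, 0, 0, 0, 0.06]]}}

```text
time: 8.35
tool_pos: [0.5117, 0.0317, 0.0625]
tool_rot: [0.004, 0.967, -0.012, 0.255]
contact_force: [-25.3, 0.5, 18.5]
gripper_width: 0.701
```

{"op": "step_arm", "data": {"moves": [[0.007, 0, 0.004, 0, 0, 0, 0.06], [0.007, 0, 0.004, 0, 0, 0, 0.06]]}}

```text
time: 8.55
tool_pos: [0.5279, 0.0314, 0.0625]
tool_rot: [0.004, 0.967, -0.011, 0.255]
contact_force: [-28.6, 0.6, 20.6]
gripper_width: 0.699
```

```bash
python3 proj.py d
```

```text
8.55 [-0.104 -0.443  2.336  0.056  0.735  1.459] [0.5279 0.0314 0.0625] [-28.6   0.6  20.6]
real tip [0.5077 0.032  0.0981]
side battop 686 ((515.8387451171875, 22.956748962402344), (120.63134765625, 110.864990234375), 89.12303161621094)
side lowest finger z hist [10 12 19 17 14 23 13  9  9  7 11  4  0  0  0  0  0  0]
scene battop 1017 ((518.606201171875, 30.800457000732422), (133.3474578857422, 116.48914337158203), 89.85939025878906)
scene lowest finger z hist [8 9 8 5 6 1 0 0 0 0 2 2 0 0 0 0 0 0]
```

View pics/d_side.png

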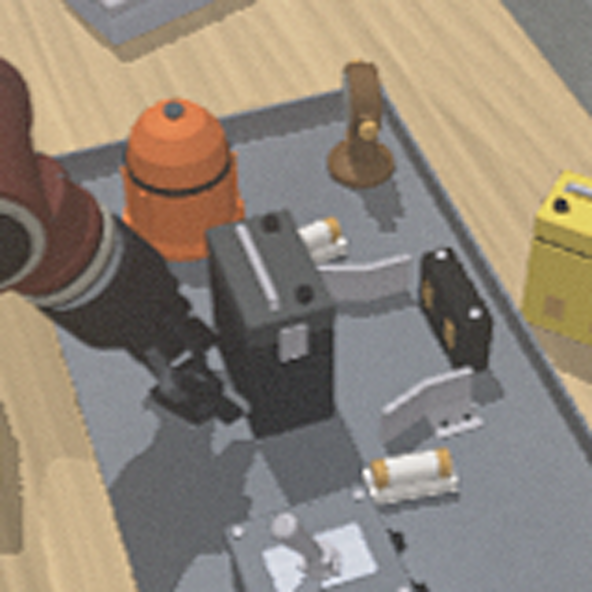

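The battery is moving upright and square. I'll continue the push.

{"op": "step_arm", "data": {"moves": [[0.007, 0, 0.004, 0, 0, 0, 0.06], [0.007, 0, 0.004, 0, 0, 0, 0.06], [0.007, 0, 0.004, 0, 0, 0, 0.06], [0.007, 0, 0.004, 0, 0, 0, 0.06]]}}

```text
time: 9.05
tool_pos: [0.5594, 0.0307, 0.0616]
tool_rot: [0.004, 0.967, -0.012, 0.254]
contact_force: [-26.6, 0.6, 17.3]
gripper_width: 0.703
```

{"op": "step_arm", "data": {"moves": [[0.007, 0, 0.004, 0, 0, 0, 0.06], [0.007, 0, 0.004, 0, 0, 0, 0.06]]}}

```text
time: 9.25
tool_pos: [0.5755, 0.0303, 0.0617]
tool_rot: [0.004, 0.967, -0.011, 0.254]
contact_force: [-26.7, 0.6, 17.5]
gripper_width: 0.703
```

```bash
python3 proj.py e
python3 - <<'E'
from h import *
p,d=grab_frame('wrist');save('e_wrist',p)
E
```

```text
9.25 [-0.095 -0.287  2.225  0.052  0.692  1.469] [0.5755 0.0303 0.0617] [-26.7   0.6  17.5]
real tip [0.5554 0.0308 0.0974]
side battop 700 ((543.2233276367188, 23.347118377685547), (167.29563903808594, 104.63336181640625), 9.571657180786133)
side lowest finger z hist [ 6  9 13 15 16 26  8 14  6  8 12  4  0  0  0  0  0  0]
scene battop 1159 ((563.5750122070312, 21.298294067382812), (133.08180236816406, 127.42982482910156), 80.34967803955078)
scene lowest finger z hist [9 7 9 4 7 3 0 0 1 1 3 1 0 0 0 0 0 0]
```

View pics/e_side.png

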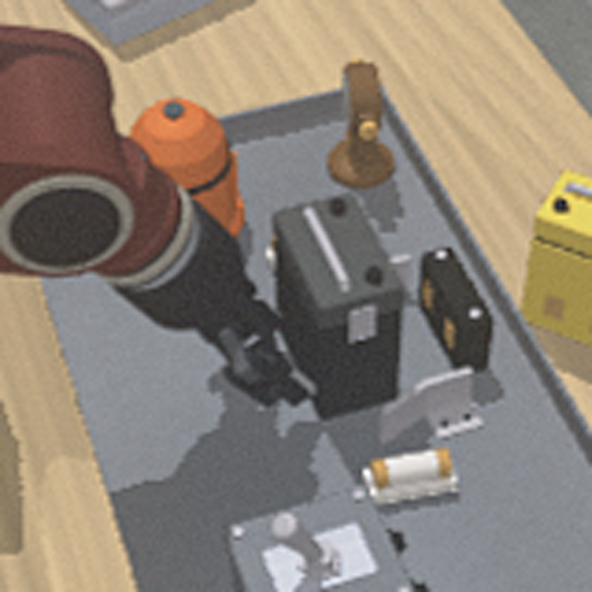

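View pics/e_scene.png

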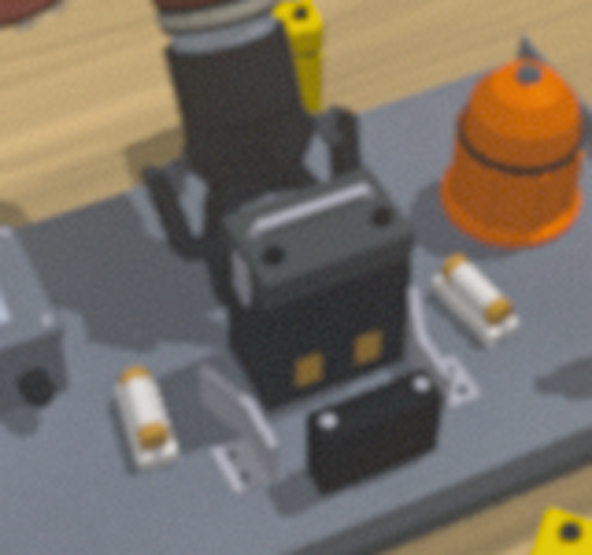

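View pics/e_wrist.png

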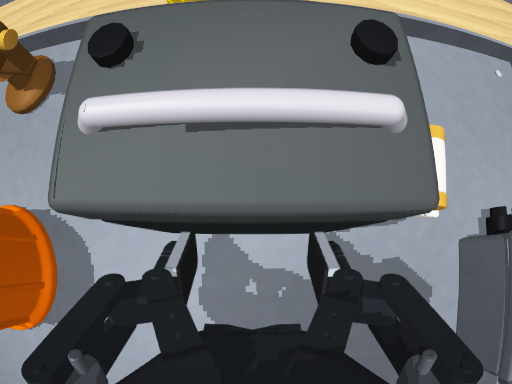

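{"op": "step_arm", "data": {"moves": [[0.0052, 0.0007, 0.003, 0, 0, 0, 0.06], [0.0052, 0.0007, 0.003, 0, 0, 0, 0.06], [0.0052, 0.0007, 0.003, 0, 0, 0, 0.06], [0.0052, 0.0007, 0.003, 0, 0, 0, 0.06]]}}

```text
time: 9.8
tool_pos: [0.5989, 0.0275, 0.0611]
tool_rot: [0.003, 0.967, -0.011, 0.254]
contact_force: [-25.3, 4.1, 16.5]
gripper_width: 0.701
```

{"op": "step_arm", "data": {"moves": [[0.0044, 0, 0.0025, 0, 0, 0, 0.06], [0.0035, 0, 0.002, 0, 0, 0, 0.06], [0.0026, 0, 0.0015, 0, 0, 0, 0.06]]}}

```text
time: 10.1
tool_pos: [0.611, 0.0268, 0.0611]
tool_rot: [0.004, 0.967, -0.012, 0.254]
contact_force: [-26.5, 1.4, 17.3]
gripper_width: 0.701
```

```bash
python3 proj.py f
```

```text
10.1 [-0.095 -0.186  2.144  0.054  0.673  1.466] [0.611  0.0268 0.0611] [-26.5   1.4  17.3]
real tip [0.5908 0.0273 0.0968]
side battop 689 ((578.4352416992188, 19.008323669433594), (167.24720764160156, 104.36471557617188), 9.653800010681152)
side lowest finger z hist [ 5  6 12 14 11 22 15  7  9 13  9  2  0  0  0  0  0  0]
scene battop 1197 ((597.1964111328125, 18.27417755126953), (130.55909729003906, 131.53988647460938), 79.70602416992188)
scene lowest finger z hist [11 11  8  7  7  2  0  0  1  2  3  1  1  0  0  0  0  0]
```

View pics/f_scene.png

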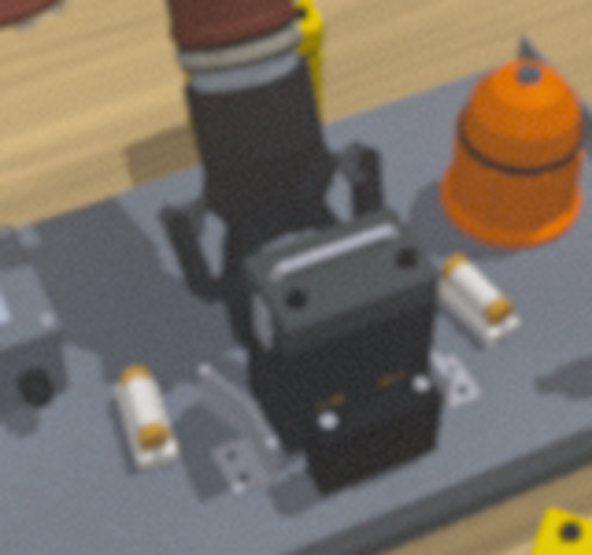

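{"op": "step_arm", "data": {"moves": [[0.002, 0, 0.0011, 0, 0, 0, 0.06], [0.002, 0, 0.0011, 0, 0, 0, 0.06], [0.0017, 0, 0.001, 0, 0, 0, 0.06]]}}

```text
time: 10.5
tool_pos: [0.6172, 0.0265, 0.0611]
tool_rot: [0.004, 0.967, -0.012, 0.254]
contact_force: [-24.6, 0.7, 16.0]
gripper_width: 0.699
```

{"op": "step_arm", "data": {"moves": [[0.001, 0, 0.0006, 0, 0, 0, 0.06]]}}

```text
time: 10.6
tool_pos: [0.6185, 0.0265, 0.0611]
tool_rot: [0.004, 0.967, -0.012, 0.254]
contact_force: [-25.9, 0.4, 15.8]
gripper_width: 0.704
```

{"op": "step_arm", "data": {"moves": [[0.001, 0, 0.0006, 0, 0, 0, 0.06]]}}

```text
time: 10.7
tool_pos: [0.6196, 0.0265, 0.0611]
tool_rot: [0.004, 0.967, -0.012, 0.254]
contact_force: [-24.8, 1.2, 16.7]
gripper_width: 0.703
```

{"op": "step_arm", "data": {"moves": [[0.001, 0, 0.0006, 0, 0, 0, 0.06]]}}

```text
time: 10.8
tool_pos: [0.6207, 0.0264, 0.0611]
tool_rot: [0.004, 0.967, -0.012, 0.254]
contact_force: [-24.2, 1.0, 15.8]
gripper_width: 0.703
```

{"op": "step_arm", "data": {"moves": [[0.001, 0, 0.0006, 0, 0, 0, 0.06]]}}

```text
time: 10.9
tool_pos: [0.6211, 0.0264, 0.0609]
tool_rot: [0.004, 0.968, -0.011, 0.252]
contact_force: [-40.7, 0.3, 27.7]
gripper_width: 0.702
```

{"op": "step_arm", "data": {"moves": [[0.001, 0, 0.0006, 0, 0, 0, 0.06]]}}

```text
time: 11.0
tool_pos: [0.6211, 0.0265, 0.0608]
tool_rot: [0.004, 0.968, -0.011, 0.251]
contact_force: [-52.2, 0.6, 36.4]
gripper_width: 0.707
```

```bash
cat > bat.py <<'E'
from h import *
import sys
for c in ['side','scene']:
    p,d=grab_frame(c);W=cloud(c,d).reshape(-1,3)
    x=np.c_[W,p.reshape(-1,3)]; x=x[np.isfinite(x[:,0])]
    g=x[:,3:]
    b=x[(x[:,2]>.195)&(x[:,2]<.203)&(x[:,1]>-.05)&(x[:,1]<.1)&(x[:,0]<.70)&(x[:,0]>float(sys.argv[1]))]
    print(c,len(b),np.percentile(b[:,0],[1,50,99]).round(4),np.percentile(b[:,1],[1,50,99]).round(4),cv2.minAreaRect((b[:,:2]*1000).astype(np.float32)))
    k=x[(x[:,2]>.13)&(x[:,2]<.14)&(x[:,0]>.66)&(x[:,0]<.72)&(abs(x[:,1]-.02)<.06)]
    print(' block',cv2.minAreaRect((k[:,:2]*1000).astype(np.float32)))
    # fit top plane tilt
    A=np.c_[b[:,:2],np.ones(len(b))]; print(' tilt',np.linalg.lstsq(A,b[:,2],rcond=None)[0].round(3))
E
python3 bat.py .606
```

```text
side 581 [0.6066 0.6363 0.6638] [-0.0197  0.024   0.0754] ((635.5324096679688, 27.84050178527832), (97.43072509765625, 58.81011199951172), 89.28050994873047)
 block ((681.1189575195312, -4.783937454223633), (47.77302551269531, 18.640918731689453), 57.60214614868164)
 tilt [0.005 0.    0.196]
scene 916 [0.6078 0.6421 0.6677] [-0.0205  0.0245  0.0733] ((637.479248046875, 26.6771240234375), (96.27446746826172, 61.716793060302734), 87.66425323486328)
 block ((678.9002075195312, 25.1159725189209), (95.49822235107422, 30.124156951904297), 86.75287628173828)
 tilt [-0.013  0.004  0.208]
```

The force jumped from 24 to 52 N with no further travel. Battery centre is (636, 27) against bay_home (635, 24), so it is home. I'll back straight off.

{"op": "step_arm", "data": {"moves": [[-0.007, 0, -0.004, 0, 0, 0, 0.06], [-0.026, 0, -0.015, 0, 0, 0, 0.06], [-0.026, 0, -0.015, 0, 0, 0, 0.06], [-0.01, 0, -0.03, 0, 0, 0, 0.06], [0, 0, -0.04, 0, 0, 0, 0.06], [0, 0, -0.04, 0, 0, 0, 0.03], [0.01, 0, -0.03, 0, 0, 0, 0], [0, 0, 0, 0, 0, 0, 0]]}}

```text
time: 11.9
tool_pos: [0.4912, 0.0292, 0.1922]
tool_rot: [0.005, 0.964, -0.012, 0.264]
contact_force: [0.6, -0.2, 1.3]
gripper_width: 0.196
```

```bash
python3 bat.py .55
python3 - <<'E'
from h import *
print(state()['tool_pos'],state()['gripper_width'],state()['joint_pos'].round(3))
for c in ['side','scene']:
    p,d=grab_frame(c); W=cloud(c,d)
    q=W.reshape(-1,3); q=q[(abs(q[:,0]-.505)<.06)&(abs(q[:,1]+.158)<.05)&(q[:,2]>.15)&(q[:,2]<.22)]
    for z in np.arange(.15,.21,.006):
        r=q[(q[:,2]>=z)&(q[:,2]<z+.006)]
        if len(r): print(c,z.round(3),len(r),r.min(0).round(3),r.max(0).round(3))
    save('g_'+c,cv2.resize(p[100:300,130:350],None,fx=3,fy=3,interpolation=cv2.INTER_CUBIC))
E
```

```text
side 601 [0.6053 0.6353 0.6633] [-0.0201  0.0231  0.0737] ((634.4636840820312, 28.465410232543945), (99.55278778076172, 59.82844543457031), 88.43585968017578)
 block ((681.6844482421875, -4.309116363525391), (51.54681396484375, 18.78219985961914), 58.012901306152344)
 tilt [0.006 0.002 0.195]
scene 916 [0.6081 0.6429 0.6678] [-0.0206  0.0238  0.0734] ((637.1513061523438, 26.979900360107422), (95.59017181396484, 62.60793685913086), 88.61138916015625)
 block ((679.0607299804688, 25.5419864654541), (95.2190170288086, 30.280115127563477), 87.0330810546875)
 tilt [-0.014  0.005  0.209]
[0.48905653 0.02941036 0.18562429] 0.022154014991848617 [-0.123 -0.739  2.304  0.054  1.055  1.459]
side 0.15 35 [ 0.491 -0.17   0.15 ] [ 0.511 -0.149  0.156]
side 0.156 8 [ 0.498 -0.162  0.157] [ 0.51  -0.151  0.16 ]
side 0.162 8 [ 0.493 -0.163  0.164] [ 0.502 -0.158  0.168]
side 0.168 8 [ 0.489 -0.163  0.169] [ 0.499 -0.159  0.173]
side 0.174 7 [ 0.485 -0.165  0.174] [ 0.498 -0.155  0.179]
side 0.18 14 [ 0.481 -0.164  0.18 ] [ 0.495 -0.158  0.186]
side 0.186 12 [ 0.477 -0.165  0.187] [ 0.493 -0.157  0.191]
side 0.192 30 [ 0.475 -0.165  0.193] [ 0.491 -0.15   0.198]
side 0.198 16 [ 0.479 -0.165  0.198] [ 0.489 -0.152  0.2  ]
scene 0.15 46 [ 0.483 -0.198  0.15 ] [ 0.546 -0.146  0.156]
scene 0.156 27 [ 0.5   -0.166  0.156] [ 0.514 -0.151  0.16 ]
scene 0.162 13 [ 0.501 -0.163  0.162] [ 0.507 -0.153  0.167]
scene 0.168 17 [ 0.497 -0.164  0.168] [ 0.506 -0.153  0.174]
scene 0.174 16 [ 0.494 -0.165  0.174] [ 0.502 -0.151  0.18 ]
scene 0.18 19 [ 0.492 -0.165  0.18 ] [ 0.499 -0.151  0.186]
scene 0.186 21 [ 0.489 -0.165  0.186] [ 0.497 -0.15   0.191]
scene 0.192 30 [ 0.477 -0.166  0.192] [ 0.494 -0.149  0.198]
scene 0.198 17 [ 0.483 -0.164  0.198] [ 0.491 -0.15   0.201]
```

View pics/g_side.png

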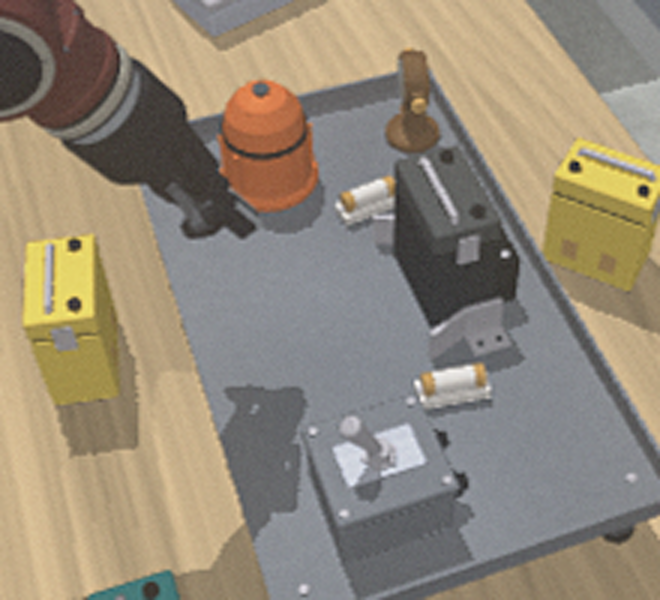

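View pics/g_scene.png

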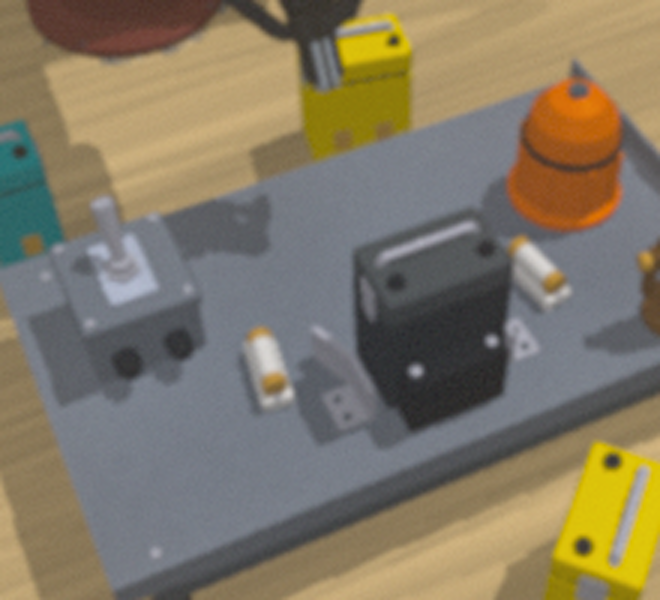

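The battery is seated against the block: centre about (636, 26.5) mm, square and upright. The toggle tip is at about (484, -158, 198) mm. I'll move the closed fingers in front of the toggle.

{"op": "step_arm", "data": {"moves": [[-0.02, 0, -0.012, 0, 0, 0, 0], [0, 0.03, 0, 0, 0, 0, 0], [0, 0.03, 0, 0, 0, 0, 0], [0, 0.03, 0, 0, 0, 0, 0], [0, 0.03, 0, 0, 0, 0, 0], [0, 0.03, 0, 0, 0, 0, 0], [0, 0.036, 0, 0, 0, 0, 0], [0, 0, 0, 0, 0, 0, 0]]}}

```text
time: 12.9
tool_pos: [0.4592, -0.1592, 0.1827]
tool_rot: [0.004, 0.966, -0.016, 0.256]
contact_force: [-0.2, -0.2, -0.2]
gripper_width: -0.0
```

```bash
cat > tip.py <<'E'
from h import *
from scipy.spatial.transform import Rotation as R
import sys
s=state();print(s['time'],s['joint_pos'].round(3),s['tool_pos'].round(4),s['tool_rot'].round(3),s['contact_force'].round(1))
q=s['tool_rot'];Rm=R.from_quat(np.r_[q[1:],q[0]]).as_matrix();t=s['tool_pos']
for c in ['side','scene']:
    p,d=grab_frame(c);x=cloud(c,d).reshape(-1,3)
    L=(x-t)@Rm*1000; m=(abs(L[:,0])<16)&(abs(L[:,1])<20)&(L[:,2]>-80)&(L[:,2]<20)&(x[:,2]>.155)&(x[:,0]<float(sys.argv[2]))
    L=L[m]; print(c,np.histogram(L[:,2],bins=np.arange(-80,21,5))[0], 'max z',np.sort(L[:,2])[-4:].round(1),'x',np.percentile(L[:,0],[2,98]),'y',np.percentile(L[:,1],[2,98]))
    save(sys.argv[1]+'_'+c,cv2.resize(p[150:300,180:330] if c=='side' else p[130:260,110:270],None,fx=4,fy=4,interpolation=cv2.INTER_CUBIC))
E
python3 tip.py h .47
```

```text
12.9 [-0.693 -0.711  2.292  0.339  1.159  0.837] [ 0.4592 -0.1592  0.1827] [ 0.004  0.966 -0.016  0.256] [-0.2 -0.2 -0.2]
side [ 6 11 13 17 19 18 18  6  1  0  0  0  0  0  0  0  0  0  0  0] max z [-41.7 -41.7 -40.  -39.4] x [-7.05694766 10.32448656] y [-6.18250646 14.96518385]
scene [34 31 28 30 32 32 27 13  2  0  0  0  0  0  0  0  0  0  0  0] max z [-41.1 -40.1 -39.9 -39.8] x [ 1.22030056 13.96595744] y [-12.75377035  13.40638815]
```

View pics/h_side.png

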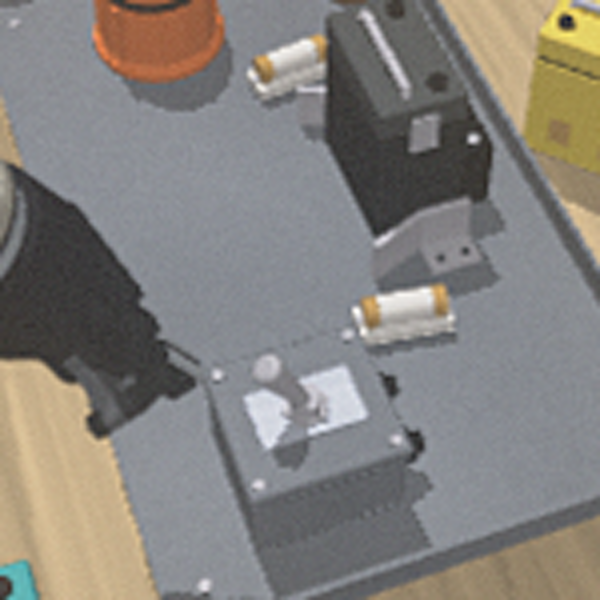

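{"op": "step_arm", "data": {"moves": [[-0.009, -0.001, 0.016, 0, 0, 0, 0], [-0.009, 0, 0.016, 0, 0, 0, 0], [0.013, 0, 0.0074, 0, 0, 0, 0], [0.007, 0, 0.004, 0, 0, 0, 0], [0.007, 0, 0.004, 0, 0, 0, 0]]}}

```text
time: 13.5
tool_pos: [0.4921, -0.1544, 0.1482]
tool_rot: [0.004, 0.966, -0.011, 0.258]
contact_force: [-4.3, 1.1, 2.7]
gripper_width: -0.001
```

```bash
python3 tip.py i .47
```

```text
13.5 [-0.627 -0.584  2.278  0.334  1.032  0.855] [ 0.4921 -0.1544  0.1482] [ 0.004  0.966 -0.011  0.258] [-4.3  1.1  2.7]
side [ 3  7  8 12  6 11  3  0  0  0  0  0  0  0  0  0  0  0  0  0] max z [-50.3 -49.5 -47.5 -47. ] x [-6.49160859  9.89823204] y [-5.08797122 14.6551002 ]
scene [31 30 28 17  9  1  0  0  0  0  0  0  0  0  0  0  0  0  0  0] max z [-57.4 -56.4 -55.3 -54. ] x [-2.24410695 14.27983172] y [-11.44659531  15.6548587 ]
```

View pics/i_side.png

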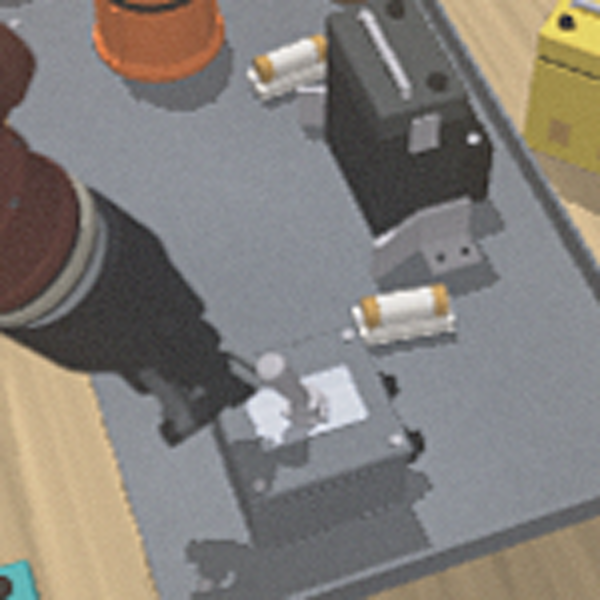

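{"op": "step_arm", "data": {"moves": [[0.0052, 0.001, 0.003, 0, 0, 0, 0], [0.0052, 0.001, 0.003, 0, 0, 0, 0], [0.0052, 0.001, 0.003, 0, 0, 0, 0], [0.0052, 0, 0.003, 0, 0, 0, 0], [0.0035, 0, 0.002, 0, 0, 0, 0]]}}

```text
time: 14.1
tool_pos: [0.5205, -0.1596, 0.1492]
tool_rot: [0.004, 0.966, -0.012, 0.259]
contact_force: [-2.0, 1.6, 1.7]
gripper_width: 0.002
```

{"op": "step_arm", "data": {"moves": [[0.0026, 0, 0.0015, 0, 0, 0, 0], [0, 0, 0, 0, 0, 0, 0]]}}

```text
time: 14.3
tool_pos: [0.5232, -0.1597, 0.1488]
tool_rot: [0.004, 0.966, -0.012, 0.259]
contact_force: [0.1, -0.5, -0.3]
gripper_width: -0.003
```

```bash
python3 tip.py j .49
```

```text
14.3 [-0.591 -0.483  2.213  0.325  0.982  0.883] [ 0.5232 -0.1597  0.1488] [ 0.004  0.966 -0.012  0.259] [ 0.1 -0.5 -0.3]Traceback (most recent call last):
  File "tip.py", line 9, in <module>
    L=L[m]; print(c,np.histogram(L[:,2],bins=np.arange(-80,21,5))[0], 'max z',np.sort(L[:,2])[-4:].round(1),'x',np.percentile(L[:,0],[2,98]),'y',np.percentile(L[:,1],[2,98]))
                                                                                                                ~~~~~~~~~~~~~^^^^^^^^^^^^^^^
    return _quantile_unchecked(
        a, q, axis, out, overwrite_input, method, keepdims, weights)
    return _ureduce(a,
                    func=_quantile_ureduce_func,
    ...<5 lines>...
                    overwrite_input=overwrite_input,
                    method=method)
    r = func(a, **kwargs)
    result = _quantile(arr,
                       quantiles=q,
    ...<2 lines>...
                       out=out,
                       weights=wgt)
    slices_having_nans = np.isnan(arr[-1, ...])
                                  ~~~^^^^^^^^^
IndexError: index -1 is out of bounds for axis 0 with size 0
```

Run:
```python
from h import *
for c in ['side','scene']:
    p,d=grab_frame(c)
    save('j_'+c,cv2.resize(p[150:300,180:330] if c=='side' else p[130:260,110:270],None,fx=4,fy=4,interpolation=cv2.INTER_CUBIC))
```

```text
(no output)
```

View pics/j_side.png

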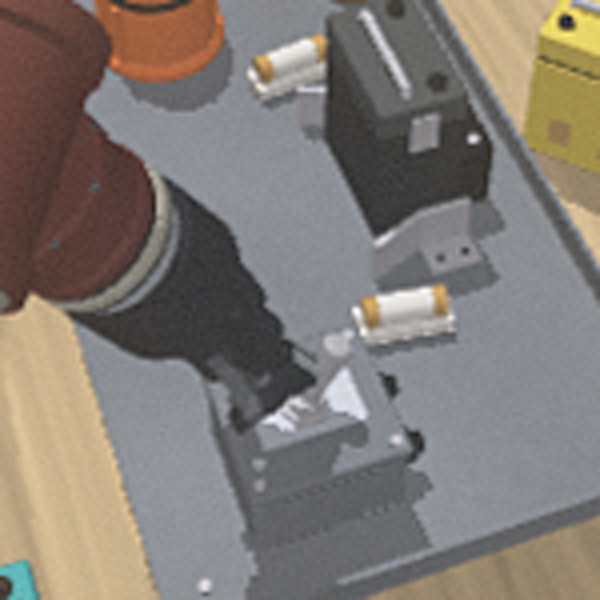

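View pics/j_scene.png

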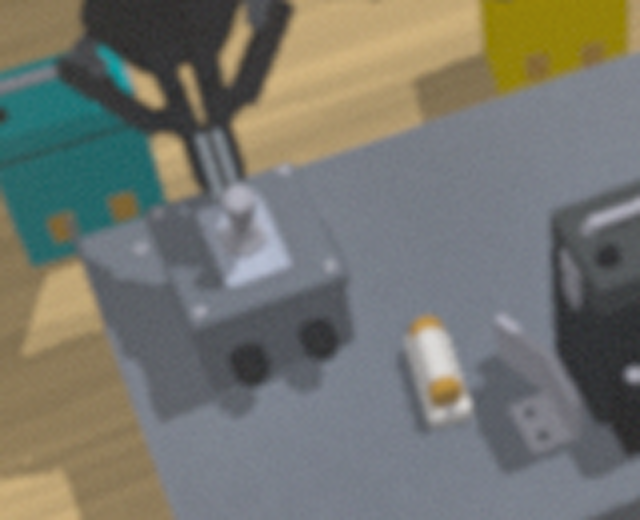

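The toggle is well over. I'll keep pushing until it presses on the stop.

{"op": "step_arm", "data": {"moves": [[0.0026, 0, 0.0015, 0, 0, 0, 0], [0.0017, 0, 0.001, 0, 0, 0, 0]]}}

```text
time: 14.65
tool_pos: [0.5263, -0.1596, 0.1478]
tool_rot: [0.004, 0.967, -0.012, 0.256]
contact_force: [-20.7, 0.8, 9.9]
gripper_width: -0.001
```

{"op": "step_arm", "data": {"moves": [[0.0017, 0, 0.001, 0, 0, 0, 0]]}}

```text
time: 14.75
tool_pos: [0.5266, -0.1596, 0.1476]
tool_rot: [0.004, 0.967, -0.011, 0.254]
contact_force: [-38.1, 0.8, 18.8]
gripper_width: 0.0
```

{"op": "step_arm", "data": {"moves": [[0.0017, 0, 0.001, 0, 0, 0, 0]]}}

```text
time: 14.85
tool_pos: [0.5268, -0.1595, 0.1473]
tool_rot: [0.004, 0.968, -0.01, 0.251]
contact_force: [-53.7, 2.9, 27.6]
gripper_width: 0.002
```

{"op": "step_arm", "data": {"moves": [[0.0017, 0, 0.001, 0, 0, 0, 0]]}}

```text
time: 14.95
tool_pos: [0.5269, -0.1595, 0.1471]
tool_rot: [0.004, 0.969, -0.009, 0.248]
contact_force: [-70.1, 3.9, 36.0]
gripper_width: -0.001
```

It is at the hard stop: force rises with no travel. I'll back off, lift and verify.

{"op": "step_arm", "data": {"moves": [[-0.007, 0, -0.004, 0, 0, 0, 0], [-0.017, 0, -0.01, 0, 0, 0, 0], [-0.026, 0, -0.015, 0, 0, 0, 0], [-0.02, 0, -0.03, 0, 0, 0, 0], [0, 0, -0.04, 0, 0, 0, 0], [0, 0, -0.04, 0, 0, 0, 0], [0, 0, 0, 0, 0, 0, 0]]}}

```text
time: 15.65
tool_pos: [0.4045, -0.1584, 0.242]
tool_rot: [0.009, 0.965, -0.012, 0.263]
contact_force: [0.7, -0.2, 1.4]
gripper_width: -0.001
```

```bash
python3 bat.py .55
python3 - <<'E'
from h import *
print(state()['tool_pos'],state()['contact_force'].round(1))
for c in ['side','scene']:
    p,d=grab_frame(c); W=cloud(c,d)
    q=W.reshape(-1,3); q=q[(abs(q[:,0]-.51)<.05)&(abs(q[:,1]+.158)<.02)&(q[:,2]>.158)&(q[:,2]<.21)]
    cx=[];cz=[]
    for z in np.arange(.158,.206,.008):
        r=q[(q[:,2]>=z)&(q[:,2]<z+.008)]
        if len(r)>2: print(c,z.round(3),len(r),r[:,0].min().round(3),r[:,0].mean().round(3),r[:,0].max().round(3)); cx.append(r[:,0].mean());cz.append(z)
    print('lean',np.arctan(np.polyfit(cz[1:],cx[1:],1)[0]))
    for n in ['beacon_shell','fuse_a','prism_mount']:
        for r in cut_out(c,n):
            if r['conf']>.4: print(c,n,np.nanmedian(W[r['mask']],0).round(3),r['point'])
    save('k_'+c,cv2.resize(p[100:300,130:350],None,fx=3,fy=3,interpolation=cv2.INTER_CUBIC))
E
```

```text
side 595 [0.6046 0.6354 0.6636] [-0.0199  0.0234  0.0742] ((634.7083740234375, 27.40324592590332), (97.77981567382812, 60.6641845703125), 88.62472534179688)
 block ((681.0343627929688, -5.056159973144531), (48.8840217590332, 18.439960479736328), 57.86665344238281)
 tilt [0.004 0.005 0.196]
scene 920 [0.6081 0.6428 0.6677] [-0.0205  0.0242  0.0733] ((636.9992065429688, 26.908220291137695), (96.43477630615234, 62.69765853881836), 88.80694580078125)
 block ((678.2438354492188, 25.479442596435547), (94.4651870727539, 29.79987144470215), 87.46894836425781)
 tilt [-0.016  0.006  0.21 ]
[ 0.40395883 -0.15703314  0.23593781] [ 0.2 -0.7 -0.3]
side 0.158 13 0.502 0.506 0.514
side 0.166 18 0.505 0.509 0.514
side 0.174 16 0.509 0.513 0.518
side 0.182 24 0.511 0.517 0.526
side 0.19 36 0.515 0.523 0.531
side 0.198 11 0.517 0.52 0.524
lean 0.39591396461218675
side beacon_shell [0.524 0.186 0.143] [217.4, 150.3]
side fuse_a [ 0.593 -0.092  0.1  ] [279.6, 227.1]
side fuse_a [0.601 0.132 0.097] [250.4, 166.7]
side prism_mount [0.676 0.205 0.13 ] [268.5, 138.1]
scene 0.158 6 0.511 0.514 0.517
scene 0.166 3 0.517 0.519 0.521
scene 0.174 5 0.521 0.524 0.526
scene 0.182 6 0.527 0.529 0.531
scene 0.19 33 0.523 0.53 0.535
scene 0.198 20 0.521 0.524 0.528
lean 0.21788896324959064
scene beacon_shell [0.556 0.195 0.144] [318.5, 152.5]
scene fuse_a [ 0.607 -0.09   0.105] [218.1, 222.9]
scene fuse_a [0.617 0.133 0.1  ] [311.3, 191.7]
scene prism_mount [0.693 0.21  0.143] [360.7, 189.7]
```

View pics/k_side.png

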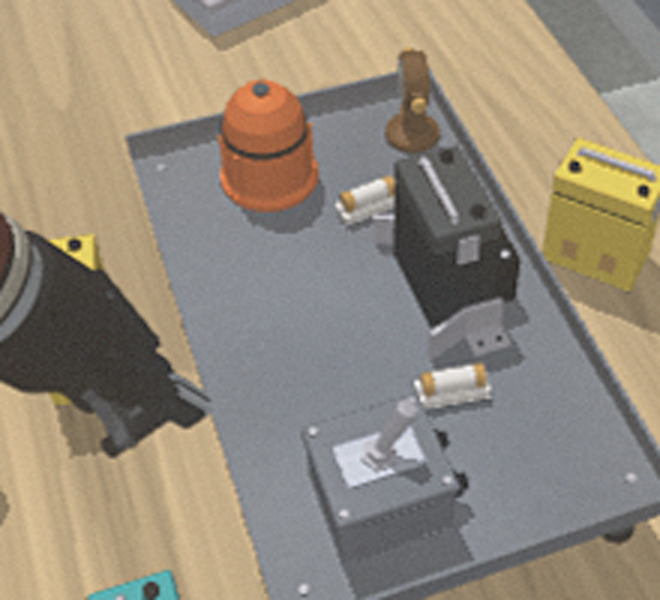

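View pics/k_scene.png

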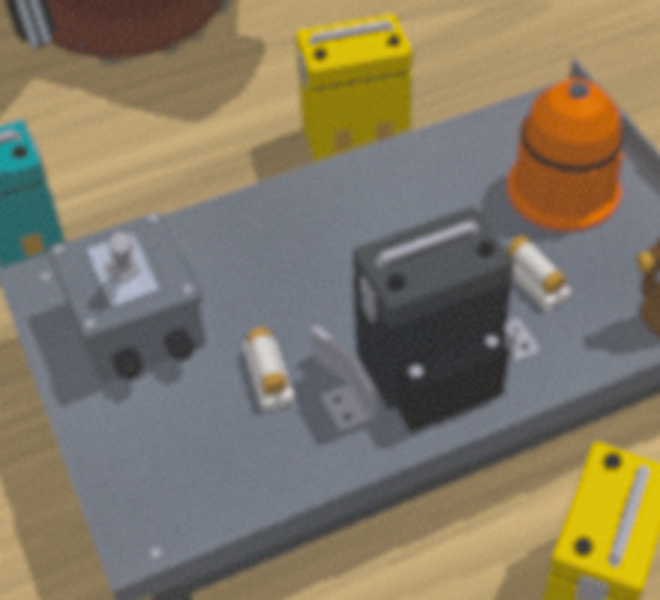

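The toggle leans about 0.49 rad back when measured on the bar flank, which matches the 0.45 rad stop. The battery is home and the bystanders are unmoved. Handing in.

```bash
python3 -c "
from plant import *
print(state()['time'],state()['contact_force'].round(1)); print(job_done())"
```

```text
16.15 [-0.5 -0.   0.7]
the job is handed in; nothing more can be done
None
```

I pushed the battery home against the contact block, then pushed the toggle over to its far stop, and handed the job in at 16.2 s. `job_done()` gave no verdict, so the results below are my own last checks.

- **Battery:** its centre measured about (636, 27) mm, against (635, 24) mm expected for home. That puts it about 1 mm from home and 3 mm off the middle line, both inside tolerance. It was square to the rack within about 0.01 rad. A plane fitted to its top showed 0.02 rad tilt or less, which is within measurement noise. The push force jumped from 24 to 52 N with no further travel, so it was against the block.
- **Toggle:** it leans back about 0.49 rad by the side camera, near the 0.45 rad stop. The scene camera gave 0.56 rad. A first automatic fit gave 0.40 and 0.22 rad, but it included the rounded tip, so I discarded it. The force climbed to about 70 N with no movement, so it was at the hard stop.
- **Bystanders:** the beacon shell and fuse holders measured within about 5 mm of where they started, and the scene camera put the prism mount within 3 mm. The side camera's prism reading differs more, because its first view was nearly hidden.
- **Robot:** nothing was in contact at hand-in, with wrist force below 1 N.

**Reported TCP did not match the cameras:** the fingertips appeared about 40 mm behind the reported TCP along the tool axis. I corrected for this before pushing. The first push attempt showed a 19 N upward force on the tool. I took it for scraping on the tray, so I backed off and raised the tool about 5 mm. The same upward force came back on the clean push, so it may have been friction on the battery's face instead.

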